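Pin the sanding sled and hold its hitch tongue off the ball

ROBOT

A 6-joint arm with a two-finger parallel gripper is mounted at the origin on the work surface. World frame = base frame: x ahead of the robot, y to its left, z up, the work surface at z = 0. Lengths are in mm, angles in rad, forces in N, time in s.
With the tool pointing down it reaches from about 275 to 750 mm from the base axis. Payload 10.2 kg.
Tool frame: the origin (TCP) lies midway between the tips of the shut fingers; the grasp point (between the pads) lies grasp_offset behind it (grasp_offset is the distance from the TCP to the grasp point, in mm); x points along the fingers, z is the direction in which the jaws open and shut, and the axes are right-handed (so a half turn about x gives the same grasp; the last joint's range is limited). The gripper opens to 85 mm and grips with 20 to 120 N. Pads are 22 mm wide; open, the fingers measure 114 mm over their backs; the gripper's body (76 mm by 85 mm) begins 54 mm behind the grasp point. The pads swing forward as they close: fully open they stand 13 mm farther back than shut.
Start: joints at [1.03, 0.313, 1.498, -0, 1.331, -0.223], TCP at [164.063, 498.713, 231.294] pointing down, gripper open.
Joint ranges: [-2.94, 2.94], [-0.97, 2.17], [0.19, 2.56], [-1.23, 4.37], [0.02, 3.11], [-2.88, 2.88]. Speed limits (rad/s): [2.39, 2.39, 3.01, 3.14, 3.14, 3.14].

INTERFACE

Orientations are given as a unit quaternion [w, x, y, z].
In Python, from rig import sense, capture, calibration, finish_job, grasp_offset gives the robot as it stands.
- The arm moves only by the shell command python3 -m jog 'ROWS' [FORCE]. ROWS is JSON, a list of rows, each an object with "linear": the shift along the tool's x, y, z scaled (see below), a list of three; "rotation": the turn, a rotation vector about the tool's x, y, z scaled (see below), a list of three; "grip": the finger opening in mm, from 0 to 85.4. A call has 1 to 20 rows; each row is the pose to reach, as a shift and turn from the pose measured when the call began, along the tool's axes at that moment; what a row does not reach only later rows make up. The controller multiplies each number of a shift by 0.3 m and each number of a turn by 0.5 rad. A row lasts 1/12 s, in which the tool goes at most 41.7 mm and 7.16 degrees, less where a joint would pass 70% of its speed; a pose out of reach is approached as far as the arm can. A call with a number of a shift or a turn outside -1 to 1 is refused whole. A call with a gripper value outside its range is refused whole. The fingers move at their own pace and stop on an object; FORCE is the grip in N (left out, the last holds). Time passes only in rows, so rows that repeat a pose let the fingers close. It gives the time, the measured TCP pose, the force and the opening at its end, in the units of the state.
- sense(): the state, without advancing time (a new reading comes with each control period).
- capture(name): name is "scene" or "top" or "wrist"; returns (picture, depth): 400x640x3 uint8, red, green, blue; 400x640 float32, mm along the optical axis (not along the pixel's ray), 0 where there is no reading.
- calibration(name): a dict with "intrinsics" (3x3 intrinsics, pixels), "world_from_camera" (4x4, takes a point from camera to world coordinates). Camera axes: x right, y up, looking along -z (the intrinsics and any distortion apply to the point x, -y, -z); pixel columns grow to the right and rows downward; lengths in mm; the calibration is good to about 2 mm. A picture is of the moment at which its call begins: read the wrist's pose just before it. calibration takes no time and is no camera call; for the wrist camera it gives the pose at the moment of the call.
- finish_job(): hands the job in, once; it reports no verdict.
The state is a dict: "time_s": time; "joints": joint angles; "dq": joint speeds; "tau": joint torques, N m; "eef_pos": TCP position; "ee_rot": TCP orientation; "force": force on the tool from outside, world axes, zero at the start; "wrist_torque": the same for the moment, N m; "grip_width": opening from 0.0 (shut) to 1.0 (fully open).
Only numpy, scipy, OpenCV 4.12 (cv2) and the standard library are available. Lean on these libraries where they do the work, as an engineer would, in place of code of your own. Each camera call takes 0.05 s, during which the arm holds its last target.

TASK

Unhitch the panel sled: first take the steel locking pin out of its wooden keeper and drop it fully home, down to its collar, through the hole in the sled's front plate into the block below. Then pull the upright latch tab sideways, straight out from the coupler against its spring, while the tongue is still down, and lift the tongue by it until at least 3 cm of air shows between the ball and the coupler. Finish while still holding the tongue up there with the gripper, with the pin left in place and the other things on the bench left alone.

Things in the scene. Friction and masses are not known exactly. Their poses are not given: they have to be found in the camera images.
- bed: Dark steel base plate, 150 x 640 mm, fixed to the bench, with rails, locking block and ball post; placed and turned (up to 0.25 rad) differently each time. Origin on the bench directly under the ball; +y runs the plate's long way from the ball to the sled, z up; its -x side is the robot's side.
- ball (a point): Centre of the steel hitch ball, 45 mm across, 75 mm above the bench; its top is 97 mm up, its flat underside 63 mm up. Axes as the bed's.
- sled (a joint): Slide (m) of the panel sled along the bed's y, within 6 mm either way of 0, against 10 N of friction. At 0, where it starts, the two pin holes are in line; the pin locks it.
- lock_hole (a point): Centre of the mouth of the 15 mm through hole in the sled's aluminium front plate (90 x 60 mm, 10 mm thick, top 60 mm above the bench), 265 mm from the ball along the bed's +y. Axes as the bed's. Under it, after a 4 mm gap, the locking block has a 16 mm hole in line, down to 12 mm above the bench. Pine panel (78 mm up) 55 mm away on +y, hinge ears (84 mm up) 23 mm away on -y.
- pin: The loose steel locking pin, about 90 g, upright in one of the keeper's two holes (which one varies). Origin at the tip (bottom end), z up along it. Shank 12 mm thick, 46 mm long, tapered tip; collar 24 mm across, 5 mm thick; then a round grip 20 mm across from 51 to 83 mm above the tip. Fully home the collar rests on the plate, the tip 46 mm below lock_hole.
- keeper: Wooden block, 60 x 120 mm, 45 mm high, fixed to the bench to the right of the bed. Origin under its centre; holes 14.5 mm wide, 38 mm deep, at y = -30 and +30 mm.
- tongue (a joint): Angle (rad) of the grey tongue about its level hinge across the bed: 0 down on the ball, growing as the ball end rises, up to 0.8. Falls back when let go. The coupler is 210 mm from the hinge; its rim passes the ball's top at about 0.17, 3 cm of air below it is about 0.31. Weight at the coupler about 3 to 5 N. With the latch home it cannot be lifted.
- tongue_hinge (a point): Centre of the tongue's hinge, 75 mm above the bench and 210 mm from the ball along the bed's +y; axes turn with the tongue: x along the hinge, -y towards the coupler.
- coupler (a point): Centre of the lower rim of the coupler, a steel cup 64 mm across and 45 mm high at the tongue's end, over the ball; the rim is 63 mm above the bench when down. Axes turn with the tongue.
- latch (a joint): Travel (m) of the spring latch on the coupler: 0 home (tooth under the ball), growing as it is pulled away from the coupler along the bed's -x (sideways, towards the robot), stop at 0.022. The tooth clears the ball from 0.011 on. Spring: 5 N at 0, 9.4 N at the stop; returns when let go.
- latch_tab (a point): Centre of the upper part of the latch tab, an upright steel plate 10 mm thick (x, the pull direction), 26 mm wide (y), 92 mm from the ball on the bed's -x side. 115 mm above the bench, tab top 20 mm higher. The 55 mm gap between tab and coupler is free above 84 mm (rod and spring barrel below). The tab rides on the tongue: lifting it lifts the tongue and it tips with it. x points to the coupler.
- dowel: Bystander: plain wooden dowel, 12 mm thick, 66 mm long, standing in the keeper's other hole. Origin at its bottom.
- sanding_block: Bystander: cork sanding block 90 x 50 x 36 mm, origin under its centre.
- tape: Bystander: roll of tape, 80 mm across, 25 mm high, origin under its centre.
- glue: Bystander: yellow glue bottle, 56 mm across, 160 mm high, origin under its centre.
- offcut: Bystander: pine offcut 120 x 50 x 19 mm, origin under its centre.
- screw_jar: Bystander: glass jar of screws with a steel lid, 60 mm across, 70 mm high, origin under its centre.

How it is judged:
By the outcome, as a careful person would: the job done as asked, in the order asked, and still so for the second after the job is handed in, while the arm keeps its last pose, push and grip.
It also fails if it takes over 58 s, if anything falls off the work surface, if the arm or the gripper's body presses on something with over 40 N, if the wrist force passes 120 N, or if a joint passes its speed limit or range.

## Working session

There is one attempt and no reset: what is moved stays moved. The work goes in short steps, Python scripts to look and compute and a shell command to move; the robot and the scene stay as the last step left them, time stands still between calls to the robot, and variables do not carry over. Pictures are saved under pics/ and viewed, and the job is handed in when it is done.

```bash
ls; mkdir -p pics
python3 - <<'E'
from rig import sense,capture,calibration,grasp_offset
import cv2,numpy as np
print(sense()); print(grasp_offset)
for n in("top","scene"):
    p,d=capture(n); cv2.imwrite(f"pics/{n}0.png",p[:,:,::-1]); np.savez(f"pics/{n}0.npz",p=p,d=d); c=calibration(n); print(n,c)
E
```

```text
pics
{'time_s': 0.0, 'joints': array([ 1.02964098e+00,  3.13436349e-01,  1.49844588e+00, -9.09971077e-06,
        1.33100406e+00, -2.23386041e-01]), 'dq': array([ 7.28723313e-04, -4.43217005e-04,  1.12459951e-03, -5.13469494e-04,
       -1.92825605e-05, -3.14658535e-04]), 'tau': array([-6.63240407e-04, -4.12263393e+01, -2.59738898e+01, -2.25322924e-04,
        4.16923678e-03, -1.84536486e-05]), 'eef_pos': array([163.9036518 , 498.4830471 , 230.73875314]), 'ee_rot': array([ 0.57239064, -0.41477651,  0.57322959,  0.41441192]), 'force': array([-0.54886968,  0.21109896,  0.82188262]), 'wrist_torque': array([ 0.00680534, -0.01930865,  0.01000043]), 'grip_width': 1.0013689764694726}
18.700000000000003
top {'intrinsics': array([[432.17438543,   0.        , 315.8559975 ],
       [  0.        , 432.17438543, 199.97446285],
       [  0.        ,   0.        ,   1.        ]]), 'world_from_camera': array([[ 7.13751235e-03,  9.94419168e-01, -1.05259556e-01,
         4.37920163e+02],
       [-9.99267095e-01,  3.13408054e-03, -3.81503743e-02,
        -1.44510779e+02],
       [-3.76075716e-02,  1.05454709e-01,  9.93712722e-01,
         9.49897959e+02],
       [ 0.00000000e+00,  0.00000000e+00,  0.00000000e+00,
         1.00000000e+00]])}
scene {'intrinsics': array([[513.7313058 ,   0.        , 312.12022229],
       [  0.        , 513.7313058 , 205.08369753],
       [  0.        ,   0.        ,   1.        ]]), 'world_from_camera': array([[ 5.38704939e-01, -6.78206796e-01,  4.99832502e-01,
         1.06097580e+03],
       [ 8.42484902e-01,  4.36484178e-01, -3.15754259e-01,
        -4.70898773e+02],
       [-4.02229425e-03,  5.91199715e-01,  8.06515169e-01,
         9.27036664e+02],
       [ 0.00000000e+00,  0.00000000e+00,  0.00000000e+00,
         1.00000000e+00]])}
```

View pics/top0.png

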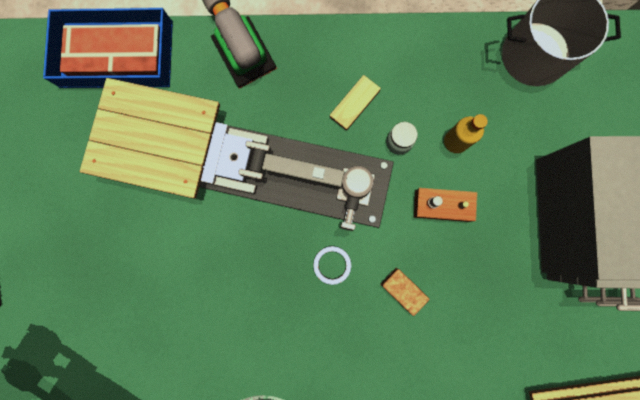

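View pics/scene0.png

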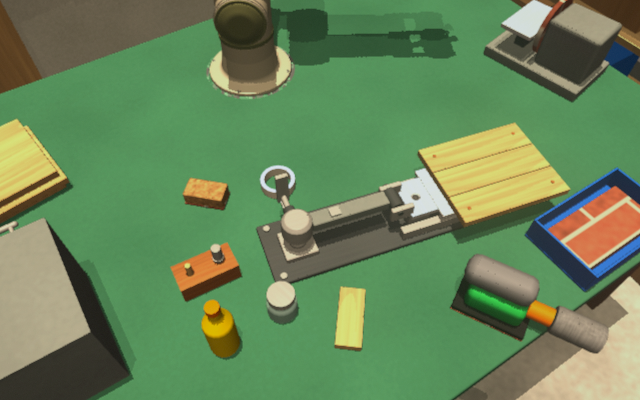

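Top view: bed runs from the coupler at (357,182) to the hole at (234,157). The latch tab is at (348,222), the keeper at (447,204), the pin (grey) at (436,202) and the dowel at (465,204). I'll zoom in to measure.

Run:
```python
import cv2,numpy as np
a=cv2.imread("pics/top0.png")
cv2.imwrite("pics/z1.png",cv2.resize(a[110:240,190:400],None,fx=3.8,fy=3.8,interpolation=cv2.INTER_CUBIC))
cv2.imwrite("pics/z2.png",cv2.resize(a[170:240,330:490],None,fx=5,fy=5,interpolation=cv2.INTER_CUBIC))
```

```text
(no output)
```

View pics/z1.png

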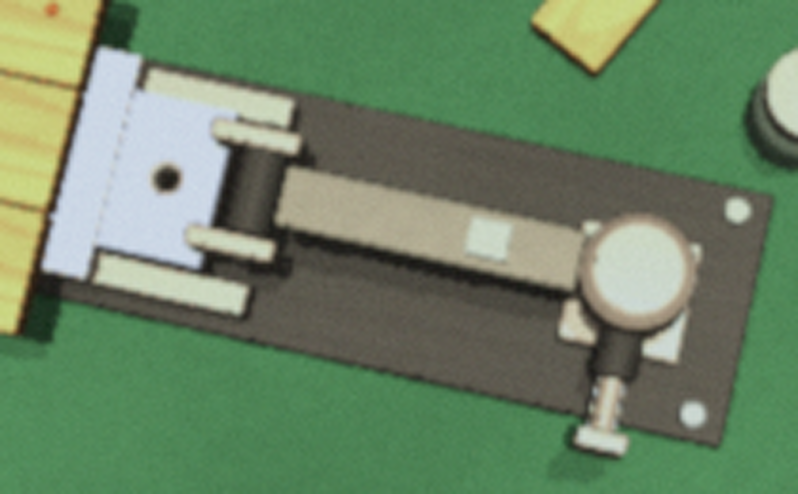

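View pics/z2.png

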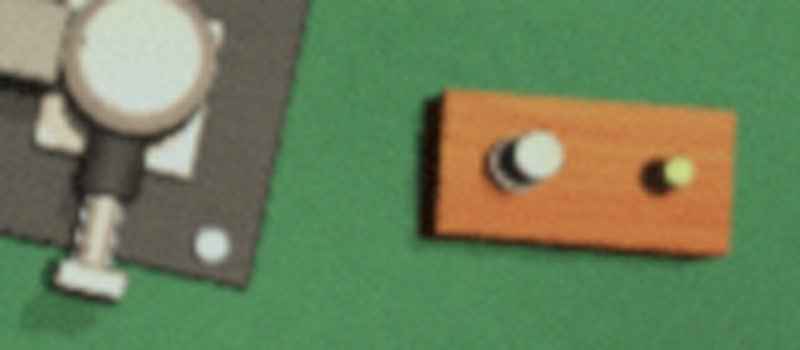

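```bash
cat > h.py <<'E'
import numpy as np,cv2
from rig import sense,capture,calibration
def ray(n,u,v,z,c=None):
    c=c or calibration(n);K=c["intrinsics"];T=c["world_from_camera"]
    d=T[:3,:3]@np.array([(u-K[0,2])/K[0,0],-(v-K[1,2])/K[1,1],-1])
    o=T[:3,3]; return o+d*(z-o[2])/d[2]
def proj(n,P,c=None):
    c=c or calibration(n);K=c["intrinsics"];T=c["world_from_camera"]
    q=T[:3,:3].T@(np.array(P)-T[:3,3]); return K[0,0]*q[0]/-q[2]+K[0,2],-K[1,1]*q[1]/-q[2]+K[1,2]
E
python3 - <<'E'
from h import *
np.set_printoptions(precision=1,suppress=True)
z1=lambda x,y:(190+(x+.5)/3.8-.5,110+(y+.5)/3.8-.5)
z2=lambda x,y:(330+(x+.5)/5-.5,170+(y+.5)/5-.5)
r=lambda q,z:ray("top",*q,z)
hole=r(z1(166,178),60);coup=r(z1(640,268),108)
tab=r(z1(602,440),135);pin=r(z2(540,153),90);dow=r(z2(680,172),73)
for n,p in dict(hole=hole,coup=coup,tab=tab,pin=pin,dow=dow).items(): print(n,p,proj("scene",p))
print("hole-coup",np.linalg.norm((hole-coup)[:2]),np.arctan2(*(hole-coup)[:2][::-1]),"tab",np.linalg.norm((tab-coup)[:2]),np.arctan2(*(tab-coup)[:2][::-1]))
K=[r(z2(*q),45) for q in [(443,90),(737,111),(729,256),(435,236)]];print("keeper",np.array(K),np.mean(K,0))
b=[r(z1(*q),8) for q in[(773,195),(718,445)]];print("bed",b,np.arctan2(*(b[0]-b[1])[:2][::-1]))
print(np.linalg.norm(pin-dow))
d=np.load("pics/top0.npz")["d"]
for n,q in dict(hole=z1(150,150),coup=z1(640,268),pin=z2(540,153),tab=z1(602,440)).items():
    u,v=map(round,q);c=calibration("top");print(n,d[v,u])
    K=c["intrinsics"];T=c["world_from_camera"];print((T@np.array([(u-K[0,2])/K[0,0]*d[v,u],-(v-K[1,2])/K[1,1]*d[v,u],-d[v,u],1]))[:3])
a=cv2.imread("pics/scene0.png")
cv2.imwrite("pics/z3.png",cv2.resize(a[160:310,160:460],None,fx=2.6,fy=2.6,interpolation=cv2.INTER_CUBIC))
E
```

```text
hole [623.9  64.6  60. ] (np.float64(415.73120482294485), np.float64(196.78873930893477))
coup [ 566.5 -194.8  108. ] (np.float64(296.38295858740133), np.float64(219.70633956792045))
tab [ 476.3 -174.2  135. ] (np.float64(281.15004818613346), np.float64(176.10884595953132))
pin [ 529.3 -352.9   90. ] (np.float64(215.6920449964487), np.float64(248.55045456537115))
dow [ 523.6 -412.6   73. ] (np.float64(187.36953892404267), np.float64(265.6406911677639))
hole-coup 265.66639589048185 1.3527876027537067 tab 92.48991083979439 2.9166473569825153
keeper [[ 560.5 -324.1   45. ]
 [ 551.9 -445.4   45. ]
 [ 491.5 -440.2   45. ]
 [ 499.2 -319.7   45. ]] [ 525.8 -382.4   45. ]
bed [array([ 624.5, -277.6,    8. ]), array([ 479.8, -244.8,    8. ])] -0.2231987109745514
62.40228674008852
hole 913.62213
[639.9  74.2  60.3]
coup 847.3979
[ 566.7 -194.6  108.9]
pin 857.69617
[ 529.9 -354.    88.5]
tab 812.25964
[ 477.1 -174.   135.5]
```

View pics/z3.png

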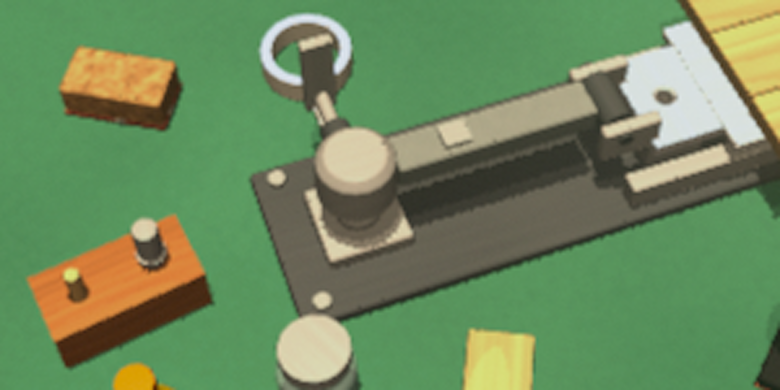

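Both cameras agree to under 1 px. The bed yaw is about -0.219. Next is a helper that gives shifts in tool axes and units.

```bash
cat >> h.py <<'E'
from scipy.spatial.transform import Rotation as R
YAW=-0.219
XB=np.array([np.cos(YAW),np.sin(YAW),0]);YB=np.array([-np.sin(YAW),np.cos(YAW),0]);ZB=np.array([0,0,1.])
def cur():
    s=sense();q=s["ee_rot"];return s,R.from_quat([q[1],q[2],q[3],q[0]])
def want(tilt=0,flip=1):
    z=flip*XB; x=-ZB; y=np.cross(z,x)
    return R.from_rotvec(-tilt*XB)*R.from_matrix(np.c_[x,y,z])
def to(P,tilt=0):
    s,r=cur();p=s["eef_pos"]
    c=[want(tilt,f) for f in(1,-1)]
    rv=min([(r.inv()*w).as_rotvec() for w in c],key=np.linalg.norm)
    l=r.inv().apply(np.array(P)-p)
    print("pos",p.round(1),"lin",(l/300).round(4),"rot",(rv/.5).round(4))
E
python3 - <<'E'
from h import *
s,r=cur();print(r.as_matrix().round(3))
w=calibration("wrist")["world_from_camera"];print((r.inv().apply(w[:3,3]-s["eef_pos"])).round(1),(r.inv().as_matrix()@w[:3,:3]).round(2))
to([550,50,230])
E
```

```text
[[-0.001 -0.95   0.312]
 [-0.001  0.312  0.95 ]
 [-1.     0.    -0.001]]
[-142.3   74.9    0.2] [[-0.    0.3  -0.96]
 [-0.    0.96  0.3 ]
 [ 1.    0.   -0.  ]]
pos [163.9 498.5 230.8] lin [ 0.0034 -1.6896 -1.018 ] rot [ 2.944e+00 -2.100e-03  1.200e-03]
```

```bash
python3 -m jog '[{"linear":[0.02,-0.95,-0.44],"rotation":[0.95,0,0],"grip":45},{"linear":[0.02,-0.95,-0.44],"rotation":[0.95,0,0],"grip":45},{"linear":[0.02,-0.95,-0.44],"rotation":[0.95,0,0],"grip":45},{"linear":[0.02,-0.95,-0.44],"rotation":[0.95,0,0],"grip":45},{"linear":[0.02,-0.95,-0.44],"rotation":[0.95,0,0],"grip":45},{"linear":[0.02,-0.95,-0.44],"rotation":[0.95,0,0],"grip":45},{"linear":[0.02,-0.95,-0.44],"rotation":[0.95,0,0],"grip":45},{"linear":[0.02,-0.95,-0.44],"rotation":[0.95,0,0],"grip":45}]'; python3 -c "
from h import *
to([624,65,200])"
```

```text
time_s: 0.77
eef_pos: [395.7, 281.2, 224.5]
ee_rot: [0.654, -0.268, 0.655, 0.267]
force: [0.2, 0.6, -0.3]
grip_width: 0.523
pos [395.7 281.2 224.5] lin [ 0.0826 -1.0473  0.0391] rot [ 1.989  -0.0022  0.0031]
```

```bash
python3 -m jog '[{"linear":[0.08,-1,0.04],"rotation":[1,0,0],"grip":45},{"linear":[0.08,-1,0.04],"rotation":[1,0,0],"grip":45},{"linear":[0.08,-1,0.04],"rotation":[1,0,0],"grip":45},{"linear":[0.08,-1,0.04],"rotation":[1,0,0],"grip":45},{"linear":[0.08,-1,0.04],"rotation":[1,0,0],"grip":45},{"linear":[0.08,-1,0.04],"rotation":[1,0,0],"grip":45},{"linear":[0.08,-1,0.04],"rotation":[1,0,0],"grip":45},{"linear":[0.08,-1,0.04],"rotation":[1,0,0],"grip":45}]'; python3 -c "
from h import *
to([624,65,200])"
```

```text
time_s: 1.43
eef_pos: [616.7, 71.0, 199.0]
ee_rot: [0.7, -0.097, 0.701, 0.095]
force: [-0.7, -0.4, -0.9]
grip_width: 0.526
pos [616.7  71.  199. ] lin [-0.0032 -0.0258  0.0182] rot [ 0.9812 -0.0036  0.005 ]
```

```bash
python3 -m jog '[{"linear":[0,-0.026,0.018],"rotation":[0.98,0,0],"grip":45},{"linear":[0,-0.026,0.018],"rotation":[0.98,0,0],"grip":45},{"linear":[0,-0.026,0.018],"rotation":[0.98,0,0],"grip":45},{"linear":[0,-0.026,0.018],"rotation":[0.98,0,0],"grip":45},{"linear":[0,-0.026,0.018],"rotation":[0.98,0,0],"grip":45},{"linear":[0,-0.026,0.018],"rotation":[0.98,0,0],"grip":45}]'
python3 - <<'E'
from h import *
to([624,65,200])
c=calibration("wrist");p,d=capture("wrist");cv2.imwrite("pics/w1.png",p[:,:,::-1]);np.savez("pics/w1.npz",p=p,d=d,**c)
print(proj("wrist",[623.9,64.6,60],c))
E
```

```text
time_s: 1.93
eef_pos: [623.9, 64.9, 198.7]
ee_rot: [0.702, 0.075, 0.704, -0.077]
force: [-0.4, 0.4, -0.8]
grip_width: 0.533
pos [623.9  64.9 198.7] lin [-0.0042  0.0003  0.0004] rot [ 0.0085 -0.0033  0.0059]
(np.float64(315.8825109605003), np.float64(187.51380398022428))
```

View pics/w1.png

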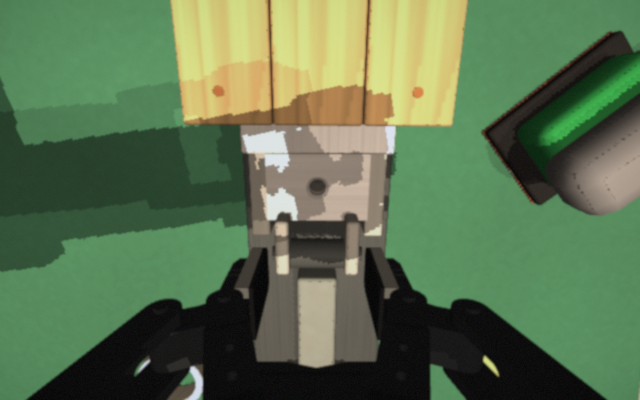

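The wrist view shows the hole at about (317,186), against a prediction of (316,187.5). I'll get a precise centroid for it.

Run:
```python
from h import *
z=np.load("pics/w1.npz");c={k:z[k] for k in("intrinsics","world_from_camera")};g=cv2.cvtColor(z["p"],cv2.COLOR_RGB2GRAY)
s=g[172:202,302:334];m=(s<np.median(s)*0.6).astype(np.uint8)
n,l,st,ce=cv2.connectedComponentsWithStats(m)
for i in range(1,n):
    if st[i,4]>30:
        u,v=ce[i]+[302,172];print(st[i],u,v,ray("wrist",u,v,60,c).round(1))
print(c["intrinsics"][0,0])
# bed yaw from fixture edge lines in wrist: panel front edge
for q in[(183,125.5),(462,125)]:print(ray("wrist",*q,78,c).round(1))
z=np.load("pics/top0.npz");g=cv2.cvtColor(z["p"],cv2.COLOR_RGB2GRAY);s=g[148:166,224:244];m=(s<90).astype(np.uint8)
n,l,st,ce=cv2.connectedComponentsWithStats(m)
for i in range(1,n):
        u,v=ce[i]+[224,148];print(st[i],u,v,ray("top",u,v,60).round(1))
to([529.5,-353,200])
```

```text
[  8   7  16  15 179] 317.05027932960894 185.9608938547486 [625.2  65.8  60. ]
332.7493483524255
[535.1 139.8  78. ]
[746.   94.2  78. ]
[ 7  6  6  6 26] 233.6153846153846 156.73076923076923 [623.4  63.9  60. ]
pos [623.9  65.  198.8] lin [ 2.0000e-04 -1.4283e+00 -1.0800e-02] rot [ 0.009  -0.0032  0.0058]
```

```bash
python3 -m jog '[{"linear":[0,-0.7,-0.005],"rotation":[0,0,0],"grip":45},{"linear":[0,-0.7,-0.005],"rotation":[0,0,0],"grip":45},{"linear":[0,-0.7,-0.005],"rotation":[0,0,0],"grip":45},{"linear":[0,-0.7,-0.005],"rotation":[0,0,0],"grip":45},{"linear":[0,-0.7,-0.005],"rotation":[0,0,0],"grip":45},{"linear":[0,-0.7,-0.005],"rotation":[0,0,0],"grip":45}]';python3 -m jog '[{"linear":[0,-0.728,-0.005],"rotation":[0,0,0],"grip":45},{"linear":[0,-0.728,-0.005],"rotation":[0,0,0],"grip":45},{"linear":[0,-0.728,-0.005],"rotation":[0,0,0],"grip":45},{"linear":[0,-0.728,-0.005],"rotation":[0,0,0],"grip":45},{"linear":[0,-0.728,-0.005],"rotation":[0,0,0],"grip":45},{"linear":[0,-0.728,-0.005],"rotation":[0,0,0],"grip":45},{"linear":[0,-0.728,-0.005],"rotation":[0,0,0],"grip":45},{"linear":[0,-0.728,-0.005],"rotation":[0,0,0],"grip":45}]'
python3 - <<'E'
from h import *
to([529.5,-353,200])
c=calibration("wrist");p,d=capture("wrist");cv2.imwrite("pics/w2.png",p[:,:,::-1]);np.savez("pics/w2.npz",p=p,d=d,**c)
print(proj("wrist",[529.5,-353,90],c))
E
```

```text
time_s: 2.48
eef_pos: [576.2, -146.1, 199.4]
ee_rot: [0.702, 0.075, 0.704, -0.078]
force: [0.5, -0.6, -0.2]
grip_width: 0.524
time_s: 3.15
eef_pos: [527.5, -359.0, 200.1]
ee_rot: [0.702, 0.075, 0.704, -0.078]
force: [0.8, 0.7, 0.2]
grip_width: 0.526
pos [ 527.5 -359.   200.1] lin [0.0001 0.021  0.0022] rot [ 0.005  -0.0041  0.008 ]
(np.float64(316.52826470790586), np.float64(188.78809835761953))
```

View pics/w2.png

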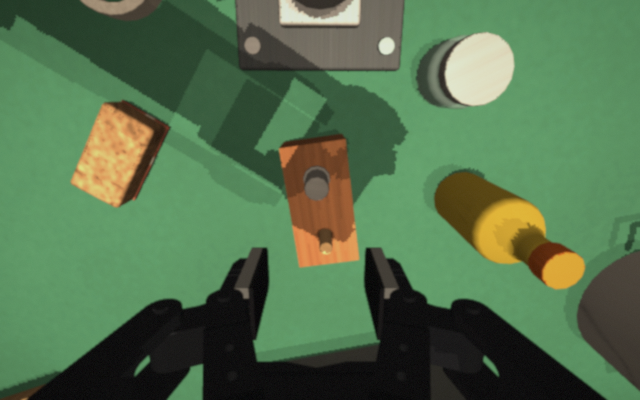

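Pin grip top is seen at (317,187), within 2 px of the prediction. Descending.

```bash
python3 -m jog '[{"linear":[0.1,0.022,0.002],"rotation":[0.005,-0.004,0.008],"grip":45},{"linear":[0.2,0.022,0.002],"rotation":[0.005,-0.004,0.008],"grip":45},{"linear":[0.3,0.022,0.002],"rotation":[0.005,-0.004,0.008],"grip":45},{"linear":[0.3,0.022,0.002],"rotation":[0.005,-0.004,0.008],"grip":45},{"linear":[0.3,0.022,0.002],"rotation":[0.005,-0.004,0.008],"grip":45}]'
python3 - <<'E'
from h import *
to([529.6,-352.7,60])
c=calibration("wrist");p,d=capture("wrist");cv2.imwrite("pics/w3.png",p[:,:,::-1])
print(proj("wrist",[529.6,-352.7,90],c))
E
```

```text
time_s: 3.62
eef_pos: [530.1, -350.4, 110.1]
ee_rot: [0.702, 0.076, 0.704, -0.076]
force: [-0.1, -0.8, 0.5]
grip_width: 0.524
pos [ 530.1 -350.4  110.1] lin [ 0.1671 -0.0081  0.0004] rot [ 0.0072 -0.0033 -0.0024]
(np.float64(315.35244074729957), np.float64(249.35765242416548))
```

View pics/w3.png

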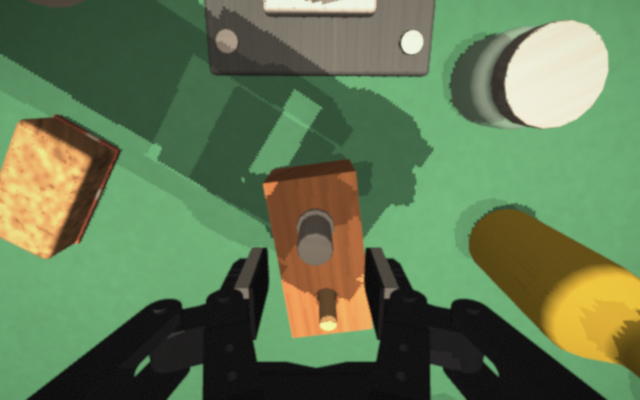

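```bash
python3 -m jog '[{"linear":[0.08,-0.005,0.0],"rotation":[0.007,-0.003,0],"grip":45},{"linear":[0.165,-0.005,0.0],"rotation":[0.007,-0.003,0],"grip":45},{"linear":[0.165,-0.005,0.0],"rotation":[0.007,-0.003,0],"grip":45},{"linear":[0.165,-0.005,0],"rotation":[0.007,-0.003,0],"grip":45}]'
python3 - <<'E'
from h import *
to([529.8,-351.8,60])
c=calibration("wrist");p,d=capture("wrist");cv2.imwrite("pics/w4.png",p[200:400,170:470,::-1])
E
```

```text
time_s: 4.0
eef_pos: [531.0, -352.8, 64.0]
ee_rot: [0.704, 0.077, 0.702, -0.078]
force: [-0.0, 0.2, 0.5]
grip_width: 0.525
pos [ 531.  -352.8   64. ] lin [ 0.0132  0.0025 -0.0046] rot [0.0007 0.0077 0.0025]
```

View pics/w4.png

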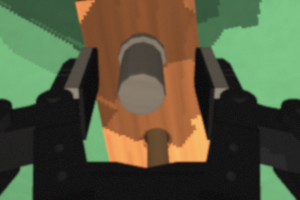

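```bash
python3 -m jog '[{"linear":[0.012,0.002,-0.003],"rotation":[0,0.005,0],"grip":45},{"linear":[0.012,0.002,-0.003],"rotation":[0,0.005,0],"grip":25},{"linear":[0.012,0.002,-0.003],"rotation":[0,0.005,0],"grip":10},{"linear":[0.012,0.002,-0.003],"rotation":[0,0.005,0],"grip":10},{"linear":[0.012,0.002,-0.003],"rotation":[0,0.005,0],"grip":10},{"linear":[0.012,0.002,-0.003],"rotation":[0,0.005,0],"grip":10},{"linear":[0.012,0.002,-0.003],"rotation":[0,0.005,0],"grip":10}]' 60
python3 - <<'E'
from h import *
to([530,-352,60])
c=calibration("wrist");p,d=capture("wrist");cv2.imwrite("pics/w5.png",p[200:400,170:470,::-1])
E
```

```text
time_s: 4.63
eef_pos: [530.8, -352.9, 62.6]
ee_rot: [0.704, 0.076, 0.702, -0.078]
force: [-1.7, 1.0, 5.7]
grip_width: 0.212
pos [ 530.8 -352.9   62.6] lin [ 0.0088  0.0024 -0.0034] rot [0.0004 0.0083 0.0064]
```

View pics/w5.png

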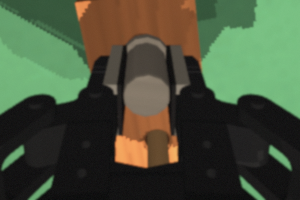

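```bash
python3 -m jog '[{"linear":[-0.05,0,0],"rotation":[0,0,0],"grip":10},{"linear":[-0.12,0,0],"rotation":[0,0,0],"grip":10},{"linear":[-0.25,0,0],"rotation":[0,0,0],"grip":10},{"linear":[-0.38,0,0],"rotation":[0,0,0],"grip":10},{"linear":[-0.52,0,0],"rotation":[0,0,0],"grip":10},{"linear":[-0.52,0,0],"rotation":[0,0,0],"grip":10},{"linear":[-0.52,0,0],"rotation":[0,0,0],"grip":10}]' 60
python3 - <<'E'
from h import *
to([624.4,65,218])
c=calibration("wrist");p,d=capture("wrist");cv2.imwrite("pics/w6.png",p[:,:,::-1])
E
```

```text
time_s: 5.27
eef_pos: [530.9, -352.8, 221.4]
ee_rot: [0.706, 0.075, 0.7, -0.08]
force: [-0.5, 1.1, -1.1]
grip_width: 0.218
pos [ 530.9 -352.8  221.4] lin [0.0029 1.4271 0.002 ] rot [0.0005 0.0173 0.0118]
```

View pics/w6.png

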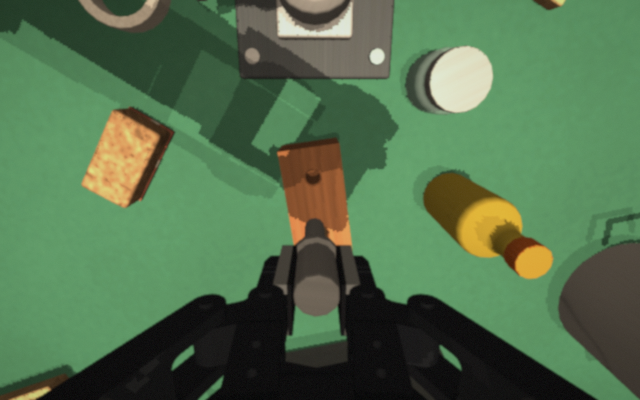

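Run:
```python
from h import *
c=calibration("wrist");s,r=cur()
a=cv2.imread("pics/w6.png");g=cv2.cvtColor(a,cv2.COLOR_BGR2GRAY)
x0,y0=302,166
sub=g[y0:y0+22,x0:x0+22];m=(sub<48).astype(np.uint8);n,l,st,ce=cv2.connectedComponentsWithStats(m)
for i in range(1,n):
    if st[i,4]>15: u,v=ce[i]+[x0,y0];print(st[i],u,v,ray("wrist",u,v,45,c).round(1))
z=s["eef_pos"][2]
print("tip",ray("wrist",316,223,z-55.6,c).round(1),"top",ray("wrist",315.5,293,z-55.6+83,c).round(1),"tcp",s["eef_pos"].round(1), "exp",proj("wrist",[530.9,-352.8,z-55.6],c))
cv2.imwrite("pics/w6z.png",cv2.resize(a[150:350,230:400],None,fx=3,fy=3,interpolation=cv2.INTER_CUBIC))
```

```text
[ 4  8 13 10 83] 312.0722891566265 178.59036144578315 [ 527.6 -352.6   45. ]
tip [ 530.7 -353.6  163.3] top [ 530.7 -350.8  246.3] tcp [ 530.3 -352.2  218.9] exp (np.float64(316.03600181800596), np.float64(221.8515954786066))
```

View pics/w6z.png

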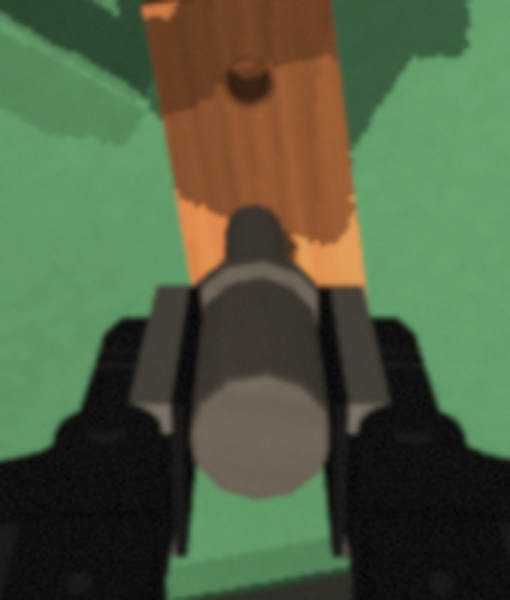

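```bash
python3 -m jog '[{"linear":[0,0.1,0],"rotation":[0,0.017,0.01],"grip":10},{"linear":[0,0.25,0],"rotation":[0,0.017,0.01],"grip":10},{"linear":[0,0.714,0],"rotation":[0,0.017,0.01],"grip":10},{"linear":[0,0.714,0],"rotation":[0,0.017,0.01],"grip":10},{"linear":[0,0.714,0],"rotation":[0,0.017,0.01],"grip":10},{"linear":[0,0.714,0],"rotation":[0,0.017,0.01],"grip":10},{"linear":[0,0.714,0],"rotation":[0,0.017,0.01],"grip":10}]';python3 -m jog '[{"linear":[0,0.71,0],"rotation":[0,0,0],"grip":10},{"linear":[0,0.71,0],"rotation":[0,0,0],"grip":10},{"linear":[0,0.71,0],"rotation":[0,0,0],"grip":10},{"linear":[0,0.71,0],"rotation":[0,0,0],"grip":10},{"linear":[0,0.71,0],"rotation":[0,0,0],"grip":10},{"linear":[0,0.71,0],"rotation":[0,0,0],"grip":10},{"linear":[0,0.71,0],"rotation":[0,0,0],"grip":10}]'; python3 -c "
from h import *
to([624.4,65,128])"
```

```text
time_s: 5.9
eef_pos: [576.8, -139.0, 216.5]
ee_rot: [0.701, 0.077, 0.705, -0.074]
force: [-0.6, -0.5, -0.6]
grip_width: 0.21
time_s: 6.48
eef_pos: [621.9, 71.1, 215.4]
ee_rot: [0.7, 0.076, 0.706, -0.073]
force: [1.0, -0.5, -0.9]
grip_width: 0.216
pos [621.9  71.1 215.4] lin [ 0.291  -0.019   0.0152] rot [ 0.016  -0.0191 -0.0054]
```

```bash
python3 -m jog '[{"linear":[0.06,-0.019,0.015],"rotation":[0.01,-0.01,0],"grip":10},{"linear":[0.15,-0.019,0.015],"rotation":[0.01,-0.01,0],"grip":10},{"linear":[0.25,-0.019,0.015],"rotation":[0.01,-0.01,0],"grip":10},{"linear":[0.275,-0.019,0.015],"rotation":[0.01,-0.01,0],"grip":10},{"linear":[0.275,-0.019,0.015],"rotation":[0.01,-0.01,0],"grip":10},{"linear":[0.275,-0.019,0.015],"rotation":[0.01,-0.01,0],"grip":10}]'
python3 - <<'E'
from h import *
to([624.4,65,128])
for n in("wrist","top","scene"):
    c=calibration(n);p,d=capture(n);np.savez(f"pics/{n}7.npz",p=p,d=d,**c)
    P=sense()["eef_pos"]; u,v=proj(n,P-[0,0,50],c);print(n,u,v,"hole",proj(n,[624.4,65,60],c))
    u,v=int(u),int(v)
    cv2.imwrite(f"pics/{n}7.png",cv2.resize(p[max(0,v-50):v+50,u-65:u+65,::-1],None,fx=5,fy=5,interpolation=cv2.INTER_CUBIC));print("crop",u-65,max(0,v-50))
E
```

```text
time_s: 6.98
eef_pos: [624.8, 63.8, 133.6]
ee_rot: [0.702, 0.078, 0.704, -0.076]
force: [-0.6, 0.7, -0.3]
grip_width: 0.215
pos [624.8  63.8 133.6] lin [ 0.0188  0.0035 -0.002 ] rot [ 0.0036 -0.0079 -0.0051]
wrist 316.19068966513584 224.92432779727537 hole (np.float64(314.92913448882445), np.float64(210.98572409468167))
crop 251 174
top 230.71580498956985 153.3535704969594 hole (np.float64(233.12978675348052), np.float64(156.25498068730522))
crop 165 103
scene 417.9960634202475 190.01982224019133 hole (np.float64(416.0235196196293), np.float64(196.8541184686551))
crop 352 140
```

View pics/wrist7.png

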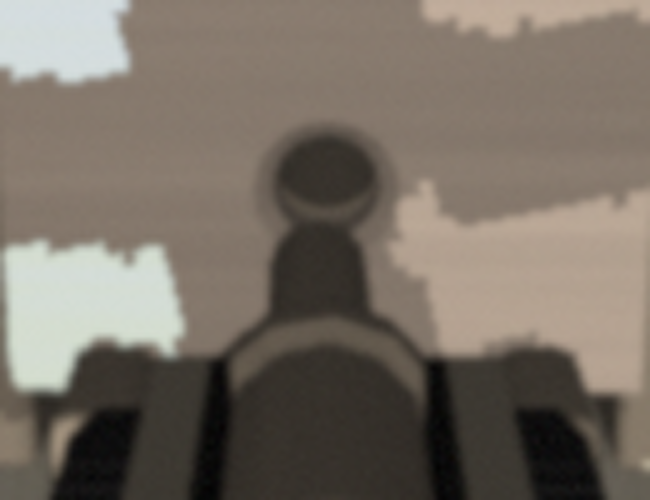

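View pics/scene7.png

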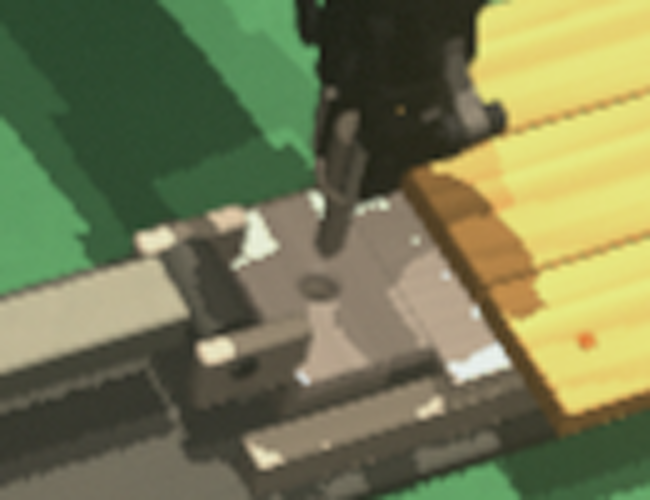

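View pics/top7.png

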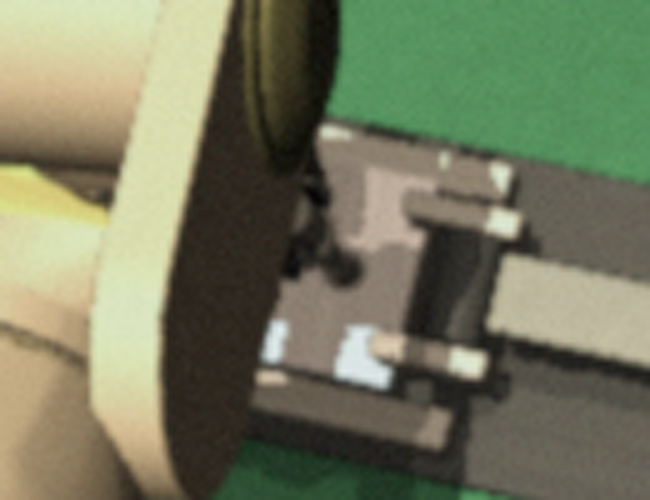

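Run:
```python
from h import *
np.set_printoptions(precision=1,suppress=True)
zw=np.load("pics/wrist7.npz");c={k:zw[k] for k in("intrinsics","world_from_camera")}
s,r=cur();P=s["eef_pos"];tz=P[2]-55.6;print(P,tz)
B=lambda p:np.array([(p-P)@XB,(p-P)@YB])
f=lambda x,y,o:(o[0]+(x+.5)/5-.5,o[1]+(y+.5)/5-.5)
h=ray("wrist",*f(326,182,(251,174)),60,c);t=ray("wrist",*f(319,237,(251,174)),tz,c);print("wrist hole",h,B(h),"tip",t,B(t))
h=ray("scene",*f(318,288,(352,140)),60);t=ray("scene",*f(331,247,(352,140)),tz);print("scene hole",h,B(h),"tip",t,B(t))
```

```text
[625.2  64.6 134.7] 79.08486078569834
wrist hole [625.1  65.6  60. ] [-0.3  1. ] tip [624.2  64.9  79.1] [-1.1  0.1]
scene hole [624.2  63.   60. ] [-0.7 -1.8] tip [620.   69.5  79.1] [-6.2  3.7]
```

The wrist view puts the hole at (316,210), about 0.8 mm to +x of the pin axis and nearly in line in y. Nudge +x and lower partway, watching the force.

```bash
python3 -m jog '[{"linear":[0.02,0,0.0025],"rotation":[0.004,-0.008,-0.005],"grip":10},{"linear":[0.04,0,0.0025],"rotation":[0.004,-0.008,-0.005],"grip":10},{"linear":[0.06,0,0.0025],"rotation":[0.004,-0.008,-0.005],"grip":10},{"linear":[0.075,0,0.0025],"rotation":[0.004,-0.008,-0.005],"grip":10},{"linear":[0.075,0,0.0025],"rotation":[0.004,-0.008,-0.005],"grip":10}]'
python3 - <<'E'
from h import *
to([625,64.6,69.6])
for n in("wrist","scene"):
    p,d=capture(n)
    u,v=proj(n,[625,65,65]);u,v=int(u),int(v)
    cv2.imwrite(f"pics/{n}8.png",cv2.resize(p[max(0,v-50):v+50,u-65:u+65,::-1],None,fx=5,fy=5,interpolation=cv2.INTER_CUBIC))
E
```

```text
time_s: 7.55
eef_pos: [625.3, 64.6, 110.7]
ee_rot: [0.703, 0.077, 0.703, -0.077]
force: [0.2, 1.4, -0.8]
grip_width: 0.209
pos [625.3  64.6 110.7] lin [ 1.371e-01 -1.000e-04 -1.000e-03] rot [ 0.0014  0.0003 -0.0004]
```

View pics/wrist8.png

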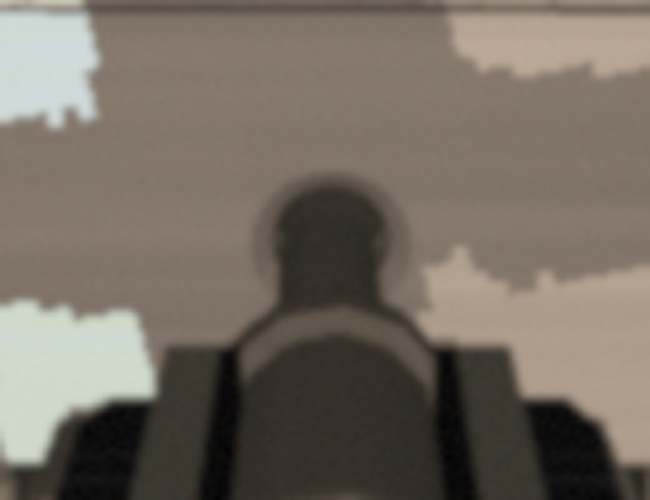

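View pics/scene8.png

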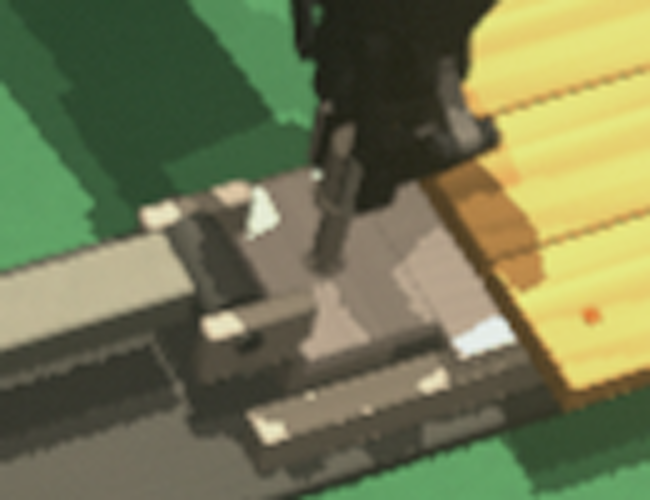

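Pin tip is centred in the hole mouth in both views (wrist zoom 330 vs 331). Continuing down.

```bash
python3 -m jog '[{"linear":[0.02,0,0],"rotation":[0,0,0],"grip":10},{"linear":[0.04,0,0],"rotation":[0,0,0],"grip":10},{"linear":[0.06,0,0],"rotation":[0,0,0],"grip":10},{"linear":[0.08,0,0],"rotation":[0,0,0],"grip":10},{"linear":[0.08,0,0],"rotation":[0,0,0],"grip":10}]'
python3 - <<'E'
from h import *
to([625,64.6,69.6])
for n in("wrist","scene"):
    p,d=capture(n)
    u,v=proj(n,[625,65,65]);u,v=int(u),int(v)
    cv2.imwrite(f"pics/{n}9.png",cv2.resize(p[max(0,v-50):v+50,u-65:u+65,::-1],None,fx=5,fy=5,interpolation=cv2.INTER_CUBIC))
E
```

```text
time_s: 8.07
eef_pos: [625.1, 64.5, 86.2]
ee_rot: [0.703, 0.077, 0.703, -0.077]
force: [0.8, -0.1, -1.6]
grip_width: 0.217
pos [625.1  64.5  86.2] lin [ 0.0552  0.0001 -0.0005] rot [ 0.0014 -0.0013 -0.0002]
```

View pics/wrist9.png

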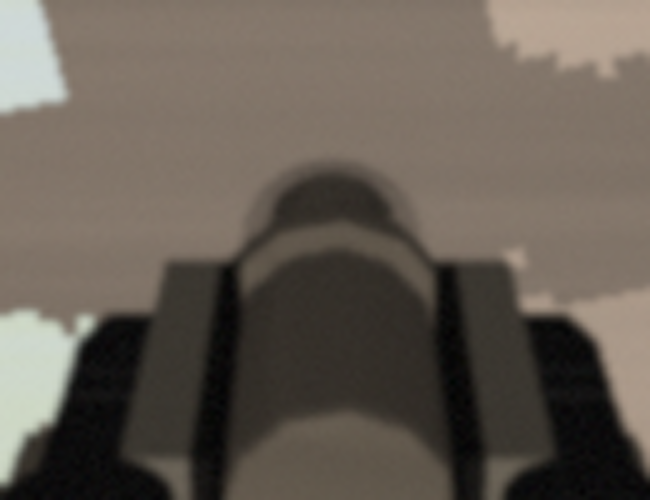

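View pics/scene9.png

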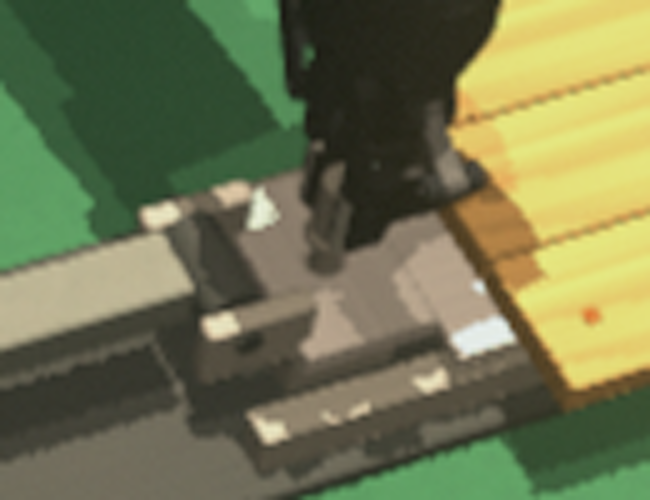

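```bash
python3 -m jog '[{"linear":[0.015,0,0],"rotation":[0,0,0],"grip":10},{"linear":[0.03,0,0],"rotation":[0,0,0],"grip":10},{"linear":[0.045,0,0],"rotation":[0,0,0],"grip":10},{"linear":[0.05,0,0],"rotation":[0,0,0],"grip":10},{"linear":[0.052,0,0],"rotation":[0,0,0],"grip":10}]'
python3 - <<'E'
from h import *
to([625,64.6,69.6])
for n in("wrist","scene"):
    p,d=capture(n)
    u,v=proj(n,[625,65,65]);u,v=int(u),int(v)
    cv2.imwrite(f"pics/{n}10.png",cv2.resize(p[max(0,v-50):v+50,u-65:u+65,::-1],None,fx=5,fy=5,interpolation=cv2.INTER_CUBIC))
E
```

```text
time_s: 8.58
eef_pos: [625.6, 64.5, 71.4]
ee_rot: [0.703, 0.077, 0.703, -0.077]
force: [0.7, -0.2, -1.2]
grip_width: 0.215
pos [625.6  64.5  71.4] lin [ 0.0062 -0.0001 -0.0019] rot [ 0.0014  0.0011 -0.0005]
```

View pics/wrist10.png

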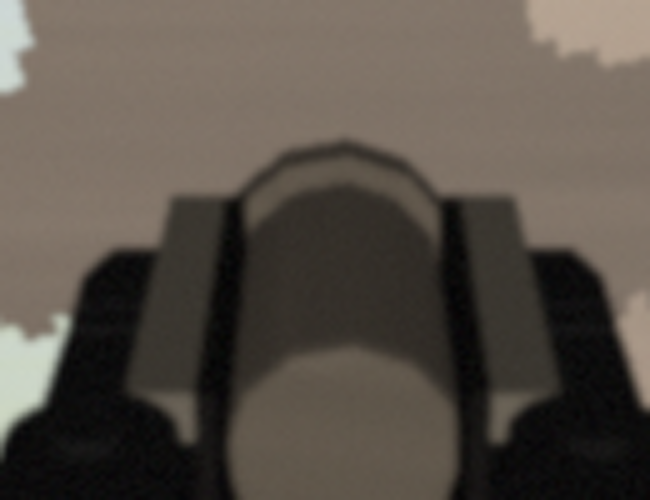

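View pics/scene10.png

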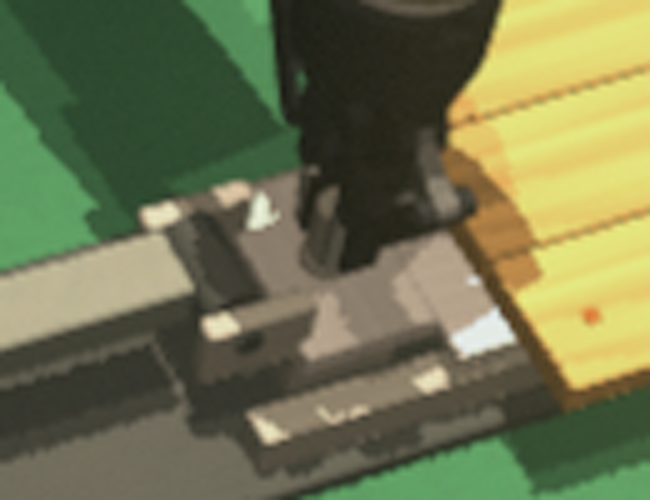

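Collar is nearly on the plate with no contact force. Lower a few mm more, then release to 42 mm.

```bash
python3 -m jog '[{"linear":[0.006,0,0],"rotation":[0,0,0],"grip":10},{"linear":[0.012,0,0],"rotation":[0,0,0],"grip":10},{"linear":[0.012,0,0],"rotation":[0,0,0],"grip":10}]'; python3 -m jog '[{"linear":[0,0,0],"rotation":[0,0,0],"grip":26},{"linear":[0,0,0],"rotation":[0,0,0],"grip":36},{"linear":[0,0,0],"rotation":[0,0,0],"grip":42},{"linear":[0,0,0],"rotation":[0,0,0],"grip":42},{"linear":[0,0,0],"rotation":[0,0,0],"grip":42},{"linear":[0,0,0],"rotation":[0,0,0],"grip":42}]'; python3 -c "
from h import *
p,d=capture('wrist');cv2.imwrite('pics/w11.png',p[100:400,120:520,::-1])
to([625,64.6,200])"
```

```text
time_s: 8.93
eef_pos: [626.2, 64.5, 69.9]
ee_rot: [0.704, 0.077, 0.702, -0.077]
force: [-4.3, 0.1, 9.4]
grip_width: 0.211
time_s: 9.43
eef_pos: [626.1, 64.5, 69.8]
ee_rot: [0.704, 0.077, 0.702, -0.077]
force: [0.5, 0.5, 0.0]
grip_width: 0.491
pos [626.1  64.5  69.8] lin [-4.342e-01 -4.000e-04 -2.600e-03] rot [ 0.0018  0.0049 -0.0009]
```

View pics/w11.png

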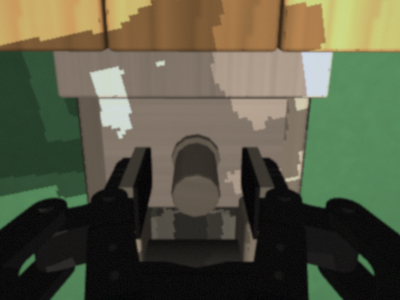

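```bash
python3 -m jog '[{"linear":[-0.05,0,0],"rotation":[0,0,0],"grip":42},{"linear":[-0.15,0,0],"rotation":[0,0,0],"grip":42},{"linear":[-0.3,0,0],"rotation":[0,0,0],"grip":42},{"linear":[-0.4,0,0],"rotation":[0,0,0],"grip":42},{"linear":[-0.4,0,0],"rotation":[0,0,0],"grip":42},{"linear":[-0.4,0,0],"rotation":[0,0,0],"grip":42}]'; python3 -c "
from h import *
p,d=capture('wrist');cv2.imwrite('pics/w12.png',p[:,:,::-1]);cv2.imwrite('pics/w12z.png',cv2.resize(p[110:260,220:420,::-1],None,fx=3,fy=3))
p,d=capture('scene');cv2.imwrite('pics/s12.png',cv2.resize(p[140:250,360:500,::-1],None,fx=5,fy=5))
to([477,-174.5,185])"
```

```text
time_s: 9.98
eef_pos: [626.5, 64.5, 191.6]
ee_rot: [0.705, 0.077, 0.701, -0.077]
force: [-0.2, -0.2, -0.8]
grip_width: 0.497
pos [625.3  64.5 188.5] lin [ 0.0114 -0.8849 -0.3101] rot [ 0.0015  0.0008 -0.0003]
```

View pics/w12z.png

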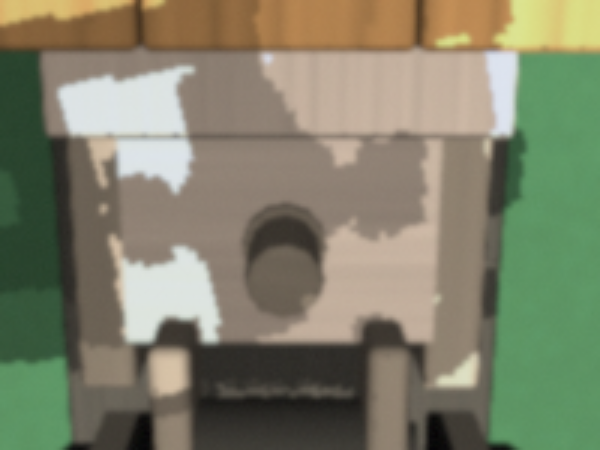

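View pics/s12.png

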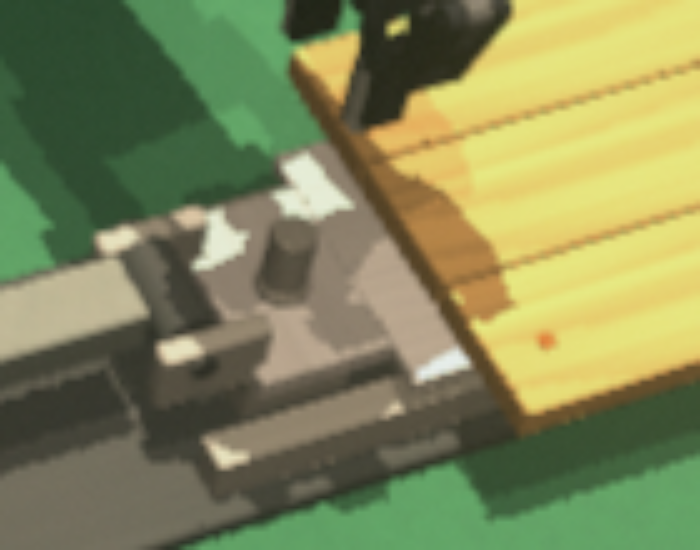

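Pin stands upright with its collar on the plate in both views. Moving over the latch tab.

```bash
python3 -m jog '[{"linear":[0,-0.885,-0.31],"rotation":[0,0,0],"grip":42},{"linear":[0,-0.885,-0.31],"rotation":[0,0,0],"grip":42},{"linear":[0,-0.885,-0.31],"rotation":[0,0,0],"grip":42},{"linear":[0,-0.885,-0.31],"rotation":[0,0,0],"grip":42},{"linear":[0,-0.885,-0.31],"rotation":[0,0,0],"grip":42},{"linear":[0,-0.885,-0.31],"rotation":[0,0,0],"grip":42},{"linear":[0,-0.885,-0.31],"rotation":[0,0,0],"grip":42},{"linear":[0,-0.885,-0.31],"rotation":[0,0,0],"grip":42},{"linear":[0,-0.885,-0.31],"rotation":[0,0,0],"grip":42},{"linear":[0,-0.885,-0.31],"rotation":[0,0,0],"grip":42}]'
python3 - <<'E'
from h import *
to([476.8,-174.5,96])
c=calibration("wrist");p,d=capture('wrist');cv2.imwrite('pics/w13.png',p[:,:,::-1]);np.savez("pics/w13.npz",p=p,d=d,**c)
print(proj("wrist",[476.8,-174.5,135],c))
p,d=capture('top');cv2.imwrite('pics/t13.png',p[:,:,::-1]);c=calibration("top")
u,v=proj("top",[625,64.8,97]);print(u,v);u,v=round(u),round(v)
K=c["intrinsics"];T=c["world_from_camera"]
for du in(-1,0,1):
    D=d[v,u+du];print((T@np.array([(u+du-K[0,2])/K[0,0]*D,-(v-K[1,2])/K[1,1]*D,-D,1]))[:3].round(1))
E
```

```text
time_s: 10.92
eef_pos: [476.9, -174.0, 187.5]
ee_rot: [0.703, 0.077, 0.703, -0.077]
force: [0.2, 0.3, 0.6]
grip_width: 0.493
pos [ 476.9 -174.   187.5] lin [ 3.05e-01 -2.20e-03  3.00e-04] rot [ 0.0015 -0.0024 -0.0021]
(np.float64(315.3712426047964), np.float64(224.2146847062733))
229.07343419208576 152.20010620817771
[625.   66.5  99. ]
[625.5  65.1  96.5]
[625.6  63.1  96.2]
```

View pics/w13.png

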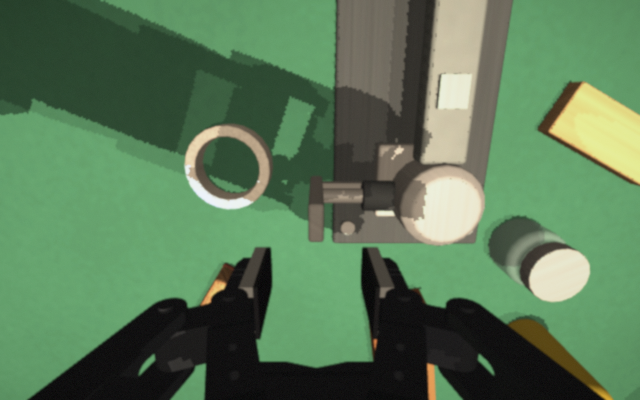

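Tab top is at (316,223), as predicted, and pin top depth reads 96.5 mm, so it is home. Descending onto the tab.

```bash
python3 -m jog '[{"linear":[0.08,-0.002,0],"rotation":[0,0,0],"grip":42},{"linear":[0.17,-0.002,0],"rotation":[0,0,0],"grip":42},{"linear":[0.25,-0.002,0],"rotation":[0,0,0],"grip":42},{"linear":[0.305,-0.002,0],"rotation":[0,0,0],"grip":42},{"linear":[0.305,-0.002,0],"rotation":[0,0,0],"grip":42},{"linear":[0.305,-0.002,0],"rotation":[0,0,0],"grip":42}]'
python3 - <<'E'
from h import *
to([476.8,-174.5,96])
p,d=capture('wrist');cv2.imwrite('pics/w14.png',p[:,:,::-1])
E
```

```text
time_s: 11.52
eef_pos: [477.4, -173.2, 96.1]
ee_rot: [0.702, 0.076, 0.704, -0.075]
force: [-0.2, 0.2, 0.4]
grip_width: 0.488
pos [ 477.4 -173.2   96.1] lin [ 0.0004 -0.0048 -0.0011] rot [ 0.0074 -0.0036 -0.0025]
```

View pics/w14.png

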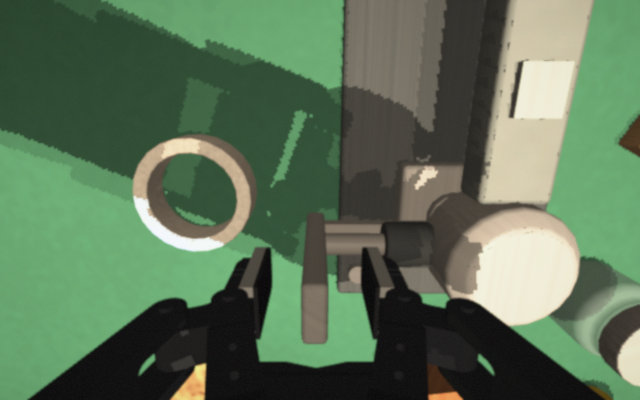

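Tab (about x=315) is centred between the pads (262/370). Closing.

```bash
python3 -m jog '[{"linear":[0,-0.004,0],"rotation":[0.005,-0.003,0],"grip":25},{"linear":[0,-0.004,0],"rotation":[0.005,-0.003,0],"grip":12},{"linear":[0,-0.004,0],"rotation":[0.005,-0.003,0],"grip":2},{"linear":[0,-0.004,0],"rotation":[0.005,-0.003,0],"grip":2},{"linear":[0,-0.004,0],"rotation":[0.005,-0.003,0],"grip":2},{"linear":[0,-0.004,0],"rotation":[0.005,-0.003,0],"grip":2},{"linear":[0,-0.004,0],"rotation":[0.005,-0.003,0],"grip":2}]' 90; python3 -c "
from h import *
to([476.8,-174.5,96]+0*XB)
to([476.8,-174.5,96]-18*XB)"
```

```text
time_s: 12.15
eef_pos: [476.5, -174.7, 98.1]
ee_rot: [0.703, 0.077, 0.703, -0.077]
force: [-11.9, 1.8, 11.0]
grip_width: 0.105
pos [ 476.5 -174.7   98.1] lin [0.0071 0.0007 0.0008] rot [ 0.0023 -0.0014 -0.0003]
pos [ 476.5 -174.7   98.1] lin [ 0.0072  0.0008 -0.0592] rot [ 0.0023 -0.0014 -0.0003]
```

```bash
python3 -m jog '[{"linear":[0,0,-0.012],"rotation":[0,0,0],"grip":2},{"linear":[0,0,-0.024],"rotation":[0,0,0],"grip":2},{"linear":[0,0,-0.036],"rotation":[0,0,0],"grip":2},{"linear":[0,0,-0.048],"rotation":[0,0,0],"grip":2},{"linear":[0,0,-0.058],"rotation":[0,0,0],"grip":2},{"linear":[0,0,-0.058],"rotation":[0,0,0],"grip":2},{"linear":[0,0,-0.058],"rotation":[0,0,0],"grip":2}]'
python3 - <<'E'
from h import *
to(np.array([476.6,-174.7,98])-17*XB)
p,d=capture('wrist');cv2.imwrite('pics/w15.png',p[:,:,::-1])
p,d=capture('scene');cv2.imwrite('pics/s15.png',cv2.resize(p[130:290,210:450,::-1],None,fx=3,fy=3))
E
```

```text
time_s: 12.73
eef_pos: [460.6, -171.1, 98.7]
ee_rot: [0.704, 0.077, 0.702, -0.077]
force: [8.4, 0.6, -4.6]
grip_width: 0.106
pos [ 460.6 -171.1   98.7] lin [ 0.0022 -0.0002 -0.002 ] rot [0.0013 0.0061 0.0003]
```

View pics/w15.png

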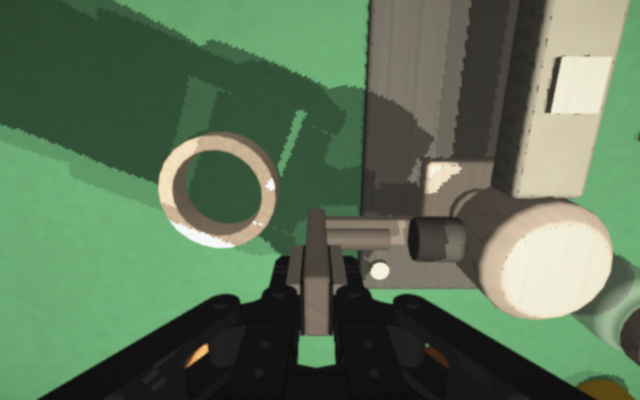

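View pics/s15.png

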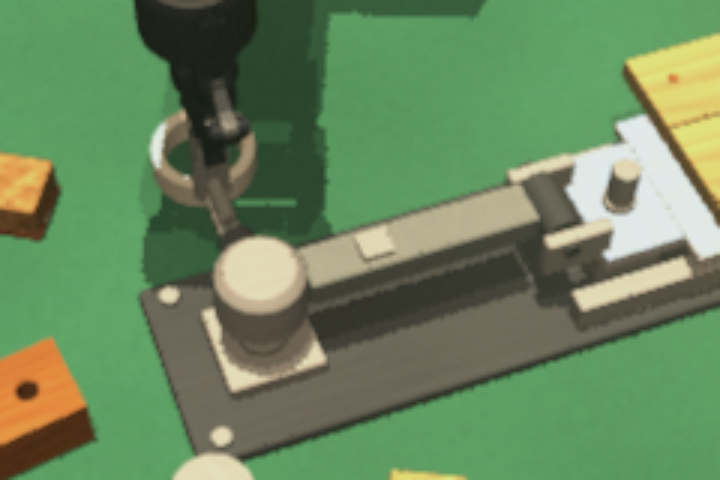

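Latch is pulled about 16 mm with 8.4 N (matches the spring) and the tongue is still down. Now I lift along the hinge arc, tipping with the tongue.

```bash
python3 -m jog '[{"linear":[-0.021,0.003,-0.006],"rotation":[0,0,-0.06],"grip":2},{"linear":[-0.042,0.006,-0.006],"rotation":[0,0,-0.12],"grip":2},{"linear":[-0.063,0.010,-0.006],"rotation":[0,0,-0.18],"grip":2},{"linear":[-0.083,0.014,-0.006],"rotation":[0,0,-0.24],"grip":2},{"linear":[-0.104,0.020,-0.006],"rotation":[0,0,-0.3],"grip":2},{"linear":[-0.124,0.025,-0.006],"rotation":[0,0,-0.36],"grip":2},{"linear":[-0.124,0.025,-0.006],"rotation":[0,0,-0.36],"grip":2},{"linear":[-0.124,0.025,-0.006],"rotation":[0,0,-0.36],"grip":2}]'
python3 - <<'E'
from h import *
to(np.array([460.6,-171.1,98.7])+21.6*YB+72.5*ZB,0.36)
s=sense();print(s["joints"].round(2),s["wrist_torque"])
p,d=capture('scene');cv2.imwrite('pics/s16.png',cv2.resize(p[130:290,210:450,::-1],None,fx=3,fy=3))
E
```

```text
time_s: 13.5
eef_pos: [461.5, -163.3, 136.4]
ee_rot: [0.695, 0.013, 0.705, -0.14]
force: [8.6, -0.5, -5.9]
grip_width: 0.101
pos [ 461.5 -163.3  136.4] lin [-0.1225  0.0243  0.0036] rot [ 3.000e-04  1.340e-02 -3.584e-01]
[-0.49  0.33  1.75 -0.2   1.01 -0.17] [-0.09481992 -0.76493281  0.0690897 ]
```

View pics/s16.png

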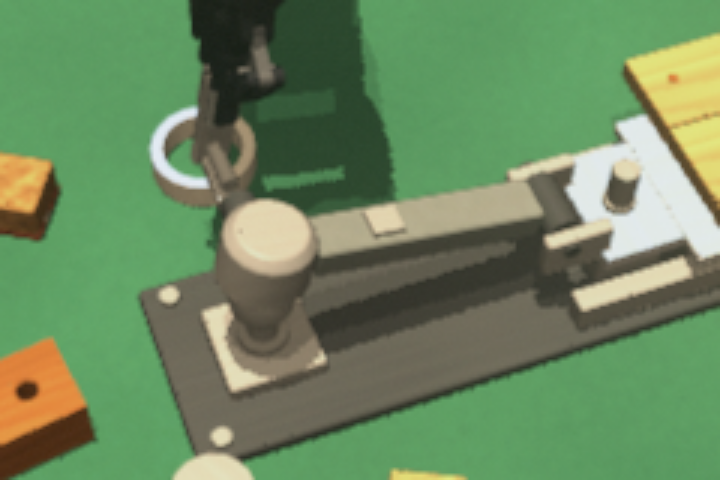

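Tongue is rising off the ball, and the increments in the tool's axes stay the same shape.

```bash
python3 -m jog '[{"linear":[-0.018,0.002,-0.005],"rotation":[0,0,-0.05],"grip":2},{"linear":[-0.035,0.005,-0.005],"rotation":[0,0,-0.1],"grip":2},{"linear":[-0.052,0.008,-0.005],"rotation":[0,0,-0.15],"grip":2},{"linear":[-0.07,0.011,-0.005],"rotation":[0,0,-0.2],"grip":2},{"linear":[-0.087,0.015,-0.005],"rotation":[0,0,-0.25],"grip":2},{"linear":[-0.104,0.019,-0.005],"rotation":[0,0,-0.3],"grip":2},{"linear":[-0.121,0.024,-0.005],"rotation":[0,0,-0.35],"grip":2},{"linear":[-0.138,0.029,-0.005],"rotation":[0,0,-0.4],"grip":2},{"linear":[-0.151,0.033,-0.005],"rotation":[0,0,-0.44],"grip":2},{"linear":[-0.164,0.038,-0.005],"rotation":[0,0,-0.48],"grip":2},{"linear":[-0.164,0.038,-0.005],"rotation":[0,0,-0.48],"grip":2},{"linear":[-0.164,0.038,-0.005],"rotation":[0,0,-0.48],"grip":2},{"linear":[-0.164,0.038,-0.005],"rotation":[0,0,-0.48],"grip":2}]'
python3 - <<'E'
from h import *
to(np.array([460.6,-171.1,98.7])+27.6*YB+83.6*ZB,0.42)
s=sense();print(s["joints"].round(2),s["wrist_torque"],s["force"])
p,d=capture('scene');cv2.imwrite('pics/s17f.png',p[:,:,::-1]);cv2.imwrite('pics/s17.png',cv2.resize(p[130:290,210:450,::-1],None,fx=3,fy=3))
p,d=capture('wrist');cv2.imwrite('pics/w17.png',p[:,:,::-1])
p,d=capture('top');cv2.imwrite('pics/t17.png',p[:,:,::-1]);np.savez("pics/t17.npz",d=d)
E
```

```text
time_s: 14.63
eef_pos: [464.7, -143.3, 182.5]
ee_rot: [0.674, -0.072, 0.701, -0.222]
force: [8.7, -0.8, -6.3]
grip_width: 0.104
pos [ 464.7 -143.3  182.5] lin [ 0.0011 -0.001   0.0069] rot [-0.0018  0.017  -0.0004]
[-0.33  0.3   1.71 -0.47  1.12  0.1 ] [ 0.24652787 -0.60067257  0.27969415] [ 8.65361905 -0.80916317 -6.25395594]
```

View pics/s17.png

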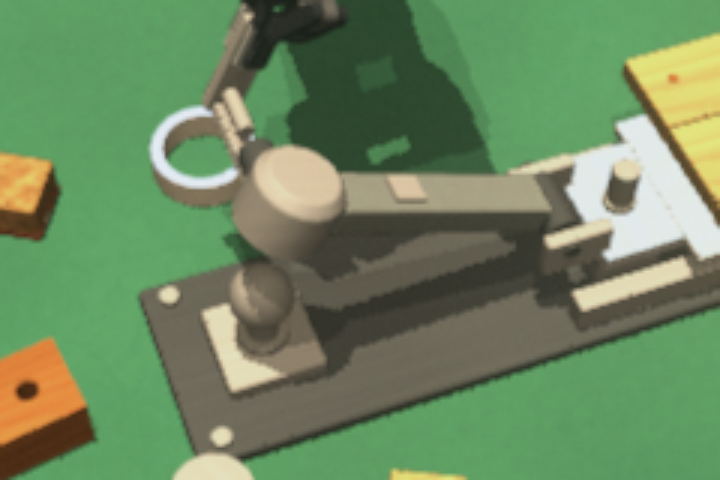

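View pics/w17.png

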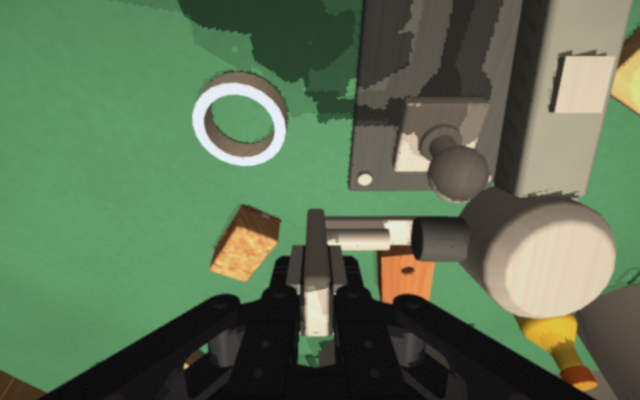

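View pics/t17.png

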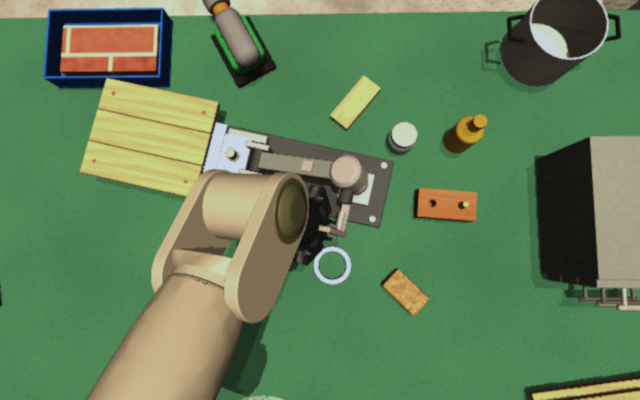

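The tongue is clearly off the ball, the pin is still in place and the bystanders have not moved. I'll check the angle by depth, and check that the hold is stable.

Run:
```python
from h import *
d=np.load("pics/t17.npz")["d"];d0=np.load("pics/top0.npz")["d"];c=calibration("top");K=c["intrinsics"];T=c["world_from_camera"]
def P(u,v,d):
    D=np.median(d[v-1:v+2,u-1:u+2]);return (T@np.array([(u-K[0,2])/K[0,0]*D,-(v-K[1,2])/K[1,1]*D,-D,1]))[:3]
p=P(347,166,d);q=P(284,160,d);print("cup top",p.round(1),"bar",q.round(1),"angle",np.arctan2(p[2]-q[2],np.hypot(*(p-q)[:2])), "pin",P(230,153,d).round(1))
y=(np.array([566.5,-194.8])-p[:2])@YB[:2];print("y_b of cup top",-y)
from scipy.optimize import brentq
yb=-y; print("theta",np.arctan2(p[2]-75,210-yb)-np.arctan2(45-12,210.))
s=sense();print(s["time_s"],s["eef_pos"].round(1),s["force"].round(1),s["dq"].round(4))
```

```text
cup top [ 578.6 -170.2  194. ] bar [603.7 -50.1 123.2] angle 0.5232711225157446 pin [623.2  62.7  97.7]
y_b of cup top 26.625072121384118
theta 0.41971377434197266
14.7833 [ 464.6 -143.3  182.4] [ 8.7  0.6 -6.8] [-0.0003  0.0017 -0.002   0.0002  0.0019  0.0011]
```

Depth gives θ ≈ 0.42, above the 0.31 needed, and the hold is steady. Handing in.

```bash
python3 -c "
from rig import finish_job;print(finish_job())"
```

```text
the job is handed in; nothing more can be done
None
```

The sled is unhitched and handed in. The pin is locked in the front plate, the latch was pulled before the lift, and the gripper is still holding the tongue up.

- **Pin:** I took it from the keeper and lowered it into the front plate until the collar touched, at about 9 N. After release its top measured 96.5 mm above the bench (97 mm is fully home). It was still upright and in place after the lift, reading 97.7 mm.
- **Latch:** with the tongue still down I pulled the tab out about 16 mm, which clears the 11 mm the tooth needs. The pull force was 8.4 N, which matches the spring.
- **Tongue:** I lifted it along its hinge arc to about 0.42 rad, well past the 0.31 rad that gives 3 cm of air. The coupler's depth reading and the arm pose agree on this, and the hold was steady at 14.8 s.
- **Bystanders:** none had moved in the last top view.
- **Disagreements:** the camera estimates of the hole differed by up to about 3 mm, but the pin still went in without sideways force. A rough tongue angle read straight from two surface points gave 0.52 rad. I discounted it because those points sit at different heights on the cup and bar.

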